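# Square a bowl blank into the fence corner

## Task

Push the dark walnut bowl blank over the bench so that it sits in the corner ready for marking out: one long side flat along the aluminium fence and one end butted against the orange stop, with no visible gap at either. Only push it with the fingers: it must stay flat on the bench and not be lifted or tipped. Leave the light maple blank and everything else where they are, and finish clear of everything.

Things in the scene. Friction and masses are not known exactly. Their poses are not given: they have to be found in the camera images.
- walnut: the dark brown rectangular wood block to push, loose on the bench, 96 x 120 x 40 mm (x, y, z), about 0.3 kg; origin at the centre of its underside, y along its long sides, z up. Too wide to grip. It starts between the robot and the fence, left or right of centre, turned up to 0.5 rad from the fence's line
- fence: fixed straight aluminium bar on the bench beyond the blanks, 600 mm long, 30 mm high, 34 mm thick. Origin on the bench under the middle of its front face (the face towards the robot); y runs along the fence, x points away from the robot; the front face is x = 0 in this frame
- clamp: fixed black clamp knob on top of the end of the fence that has no stop, behind the front face, its top 50 mm above the bench; origin on the bench in the front face below it
- stop: fixed orange block at one end of the fence, left or right (y = +262 or -262 mm in the fence's frame). Block 24 mm thick along the fence (12 mm each side of the origin), 30 mm high, standing out 90 mm from the front face; its strap over the fence is 38 mm high; origin on the bench in the fence's front face, axes parallel to the fence's. The blank goes on its inner side
- maple: light wood block of the same size and frame as the walnut one, loose, nearly parallel to the bench edge; to be left alone. Once the walnut blank is along the fence, it passes the maple one with about 2 cm or more to spare
- tin: round blue wax tin with brass lid, 76 mm across, 48 mm high, loose; leave alone. Origin at the centre of its underside
- spool: turned wooden spool standing upright, 48 mm across, 54 mm high, loose; leave alone. Origin at the centre of its underside
- pull: small turned drawer pull, 40 mm across, 40 mm high, standing at the robot's right, loose; leave alone. Origin at the centre of its underside
- glue: white glue bottle, 60 mm across, 150 mm high, loose, at the robot's right; leave alone. Origin at the centre of its underside
- driver: screwdriver lying at the robot's left, loose; leave alone. x along it towards the tip
Things that resemble listed ones, but are neither listed nor needed, are in the scene too. What is meant by the walnut is not blue or yellow, and is the smaller of those in its own colour.

How it is judged:
By the outcome, as a careful person would: the job done as asked, in the order asked, and still so for the second after the job is handed in, with the robot touching nothing.
It also fails if it takes over 54 s, if anything falls off the work surface, if the arm or the gripper's body presses on something with over 40 N, if the wrist force passes 120 N, or if a joint passes its speed limit or range.

## Robot

A 6-joint arm with a two-finger parallel gripper is mounted at the origin on the work surface. World frame = base frame: x ahead of the robot, y to its left, z up, the work surface at z = 0. Lengths are in m, angles in rad, forces in N, time in s.
With the tool pointing down it reaches from about 0.35 to 0.925 m from the base axis. Payload 6.4 kg.
Tool frame: the origin (TCP) lies at the very end of the fingers, on their centre line; the grasp point (between the pads) lies 19 mm behind it; z points along the fingers, y is the line along which they close (so a half turn about z gives the same grasp; the last joint's range is limited). The gripper opens to 94 mm and grips with 3 to 60 N. Pads are 16 mm wide; open, the fingers measure 119 mm over their backs; the gripper's body (75 mm by 177 mm) begins 78 mm behind the grasp point.
Start: joints at [1.086, 0.245, 1.558, -0, 1.339, -0.174], TCP at [0.199, 0.619, 0.205] pointing down, gripper open.
Joint ranges: [-3.13, 3.13], [-1.02, 2.26], [0.13, 2.54], [-0.95, 4.09], [0.21, 2.88], [-2.74, 2.74]. Speed limits (rad/s): [2.57, 2.57, 3.14, 3.14, 3.14, 3.14].

## Interface

Orientations are given as a unit quaternion [w, x, y, z].
In Python, from station import ctrl gives the robot as it stands.
- The arm moves only by the shell command python3 -m crank 'ROWS' [FORCE]. ROWS is JSON, a list of rows, each a list of 7 numbers: the turn, a rotation vector about the world's x, y, z as a fraction of full scale, then the shift along the world's x, y, z as a fraction of full scale, then the closure, from 0 (fully open) to 1 (shut). A call has exactly 10 rows; each row shifts and turns the commanded pose from where the row before left it; what a row does not reach is not made up. Full scale, the value 1, is 25 mm for a shift and 0.08 rad for a turn. A row lasts 1/12 s, in which the tool goes at most 41.7 mm and 7.16 degrees, less where a joint would pass 70% of its speed; a pose out of reach is approached as far as the arm can. A call with a number of a shift or a turn outside -1 to 1 is refused whole. A call with a gripper value outside its range is refused whole. The fingers move at their own pace and stop on an object; FORCE is the grip in N (left out, the last holds). Time passes only in rows, so rows that do not move let the fingers close, or fill a call up. It gives the time, the measured TCP pose, the force, the opening and the grip force at its end, in the units of the state.
- ctrl.state(): the state, without advancing time (a new reading comes with each control period).
- ctrl.snapshot(name): name is "side" or "top"; returns the picture (384x512x3 uint8, blue, green, red); there is no depth.
- ctrl.camera_params(name): a dict with "K" (3x3 intrinsics, pixels), "R" (3x3) and "t" (3): a world point X has camera coordinates R X + t. Camera axes: x right, y down, z forward; pixel columns grow to the right and rows downward; lengths in m; the calibration is good to about 2 mm. A picture is of the moment at which its call begins. camera_params takes no time and is no camera call.
- ctrl.finish_job(): hands the job in; it is judged then, once.
The state is a dict: "clock": time; "joints": joint angles; "dq": joint speeds; "joint_efforts": joint torques, N m; "tcp_pos": TCP position; "orientation": TCP orientation; "contact_force": force on the tool from outside, world axes, zero at the start; "ft_torque": the same for the moment, N m; "width": opening from 0.0 (shut) to 1.0 (fully open); "finger_force": force on a finger pad.
Only numpy, scipy, OpenCV 4.12 (cv2) and the standard library are available. Lean on these libraries where they do the work, as an engineer would, in place of code of your own. Each camera call takes 0.05 s, during which the arm holds its last target. There are 200 camera calls.

## Working session

There is one attempt and no reset: what is moved stays moved. The work goes in short steps, Python scripts to look and compute and a shell command to move; the robot and the scene stay as the last step left them, time stands still between calls to the robot, and variables do not carry over. Pictures are saved under pics/ and viewed, at most 10 in all, crops included, and the job is handed in when it is done.

```bash
mkdir -p pics; ls; python3 - <<'E'
from station import ctrl
import cv2,numpy as np
for n in("top","side"):
    cv2.imwrite(f"pics/{n}0.png",cv2.resize(ctrl.snapshot(n),(800,600),interpolation=cv2.INTER_CUBIC))
    p=ctrl.camera_params(n);print(n,np.round(p["K"],1).tolist(),np.round(p["R"],3).tolist(),np.round(p["t"],3))
print(ctrl.state())
E
```

```text
pics
top [[464.3, 0.0, 262.2], [0.0, 464.3, 182.3], [0.0, 0.0, 1.0]] [[0.002, -1.0, 0.012], [-0.999, -0.002, -0.052], [0.052, -0.011, -0.999]] [-0.012  0.489  1.754]
side [[349.6, 0.0, 254.9], [0.0, 349.6, 196.2], [0.0, 0.0, 1.0]] [[0.996, -0.09, 0.011], [-0.052, -0.665, -0.745], [0.074, 0.741, -0.667]] [-0.491  0.045  1.154]
{'clock': 0.1, 'joints': array([ 1.08588116e+00,  2.45734017e-01,  1.55885930e+00,  2.15298634e-05,
        1.33868885e+00, -1.74112811e-01]), 'dq': array([ 0.00111569, -0.00037128, -0.00295516, -0.00059064, -0.00142693,
       -0.00060704]), 'joint_efforts': array([-1.06819683e-03, -4.16912842e+01, -3.15524089e+01,  6.85474416e-02,
        3.09438282e-02, -6.59346915e-05]), 'tcp_pos': array([0.19853313, 0.61838748, 0.20447972]), 'orientation': array([-2.83259047e-04,  1.54778855e-01,  9.87948780e-01, -7.95917301e-04]), 'contact_force': array([ 0.17560279,  0.25104112, -0.10635335]), 'ft_torque': array([0.003492  , 0.00899928, 0.00942661]), 'finger_force': 0.0, 'width': 1.0007322570192536}
```

View pics/top0.png

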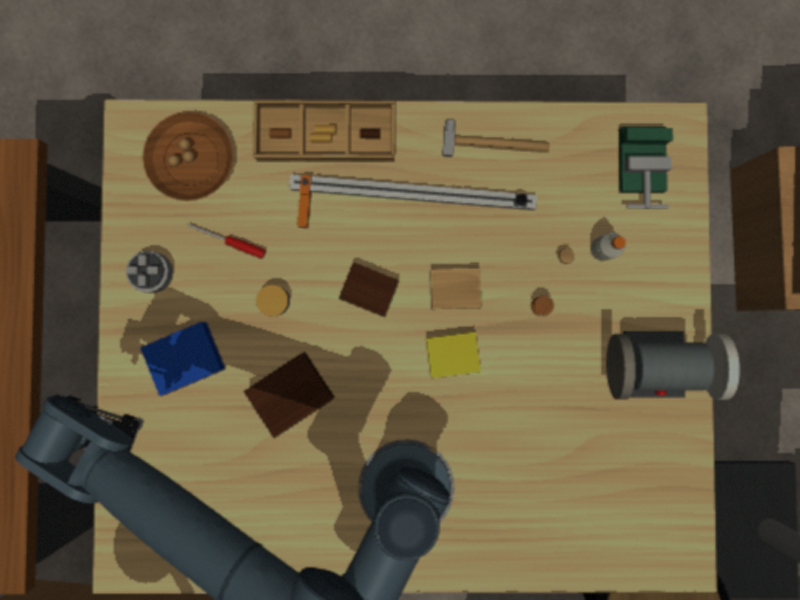

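View pics/side0.png

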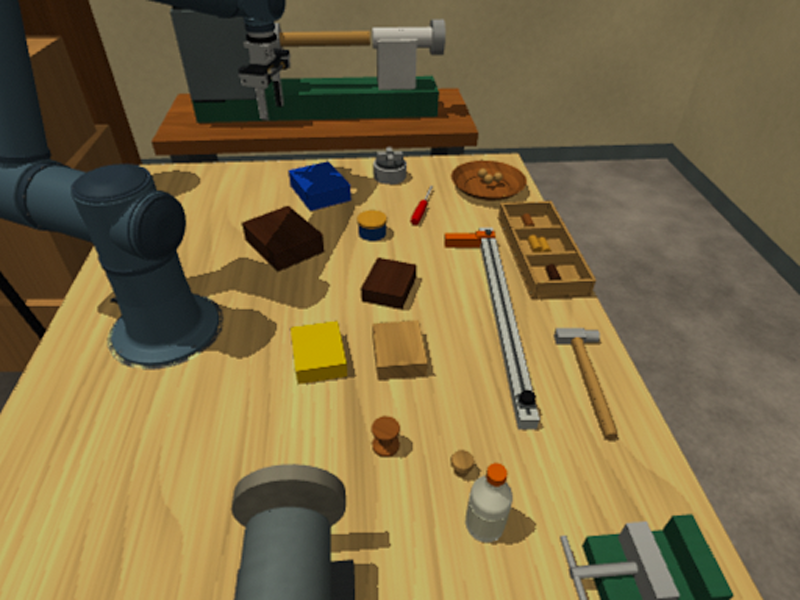

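The top view (800x600) shows five blocks:
- blue at (183,357)
- yellow at (454,354)
- light maple at (455,287)
- large dark brown at (290,395)
- small dark brown at (369,287)

The walnut is the small dark brown one, because it is neither blue nor yellow and is the smaller of the two in its colour. The stop is at the fence's left end (304,200) and the clamp is at (521,200). I'll confirm the walnut in an enlarged crop.

```bash
python3 - <<'E'
from station import ctrl
import cv2
im=ctrl.snapshot("top")
cv2.imwrite("pics/crop0.png",cv2.resize(im[105:225,160:350],None,fx=4,fy=4,interpolation=cv2.INTER_CUBIC))
E
```

```text
(no output)
```

View pics/crop0.png

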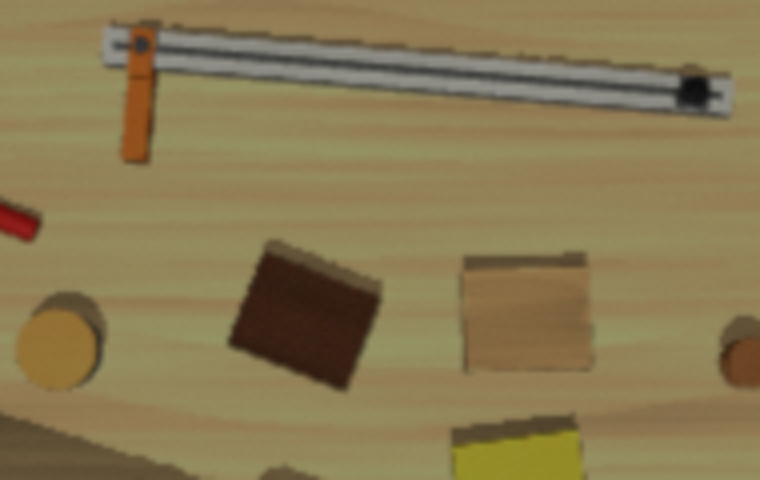

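The crop confirms the walnut, with top-face corners at (268,250), (381,294), (345,389) and (230,344). The fence's top front edge runs from (105,66) to (729,115). The stop's outer end is at (122,161)–(150,163).

```bash
cat > h.py <<'E'
from station import ctrl
import numpy as np, cv2
P=ctrl.camera_params("top");K,R,t=P["K"],np.array(P["R"]),np.array(P["t"])
def w(uv,z,off=(160,105),f=4):
    uv=(np.array(uv,float)+.5)/f-.5+np.array(off)
    d=(np.linalg.inv(K)@np.c_[uv,np.ones(len(uv))].T).T@R
    c=-R.T@t
    return (c+d*((z-c[2])/d[:,2])[:,None])[:,:2]
def px(X,off=(160,105),f=4):
    q=(np.array(X)@R.T+t)@K.T; return ((q[:,:2]/q[:,2:]-np.array(off)+.5)*f-.5)
E
python3 - <<'E'
from h import *
f=w([(105,66),(729,115)],.03);print("fence",f,np.linalg.norm(f[1]-f[0]))
d=f[0]-f[1];th=np.arctan2(-d[0],d[1]);print("fence angle",th)
y=d/np.linalg.norm(d);x=np.array([y[1],-y[0]]);o=f.mean(0);print("o",o,"x",x,"y",y)
F=lambda p:np.c_[(p-o)@x,(p-o)@y]
def rep(n,c,z):
    p=w(c,z);m=p.mean(0);e=p[0]-p[1];print(n,"w",m.round(4),"ang",np.arctan2(-e[0],e[1]).round(3),"fence",F(m[None]).round(4),"corn",F(p).round(3).tolist(), [np.linalg.norm(p[i]-p[i-1]).round(3) for i in range(len(p))])
rep("walnut",[(268,250),(381,294),(345,389),(230,344)],.04)
rep("maple",[(464,268),(586,267),(592,370),(467,370)],.04)
rep("stop",[(122,161),(150,163)],.03)
rep("stopin",[(155,72),(150,163)],.03)
rep("tin",[(57,349)],.048)
rep("driver",[(38,228)],.02)
E
```

```text
fence [[ 0.71945763  0.27822234]
 [ 0.67487628 -0.31337764]] 0.5932773642285201
fence angle -0.07521508860032841
o [ 0.69716695 -0.01757765] x [ 0.99717268 -0.07514419] y [0.07514419 0.99717268]
walnut w [0.4795 0.0865] ang -0.369 fence [[-0.2249  0.0874]] corn [[-0.163, 0.128], [-0.196, 0.019], [-0.287, 0.046], [-0.254, 0.156]] [np.float64(0.095), np.float64(0.114), np.float64(0.095), np.float64(0.115)]
maple w [ 0.4804 -0.1207] ang 0.011 fence [[-0.2084 -0.1192]] corn [[-0.166, -0.056], [-0.156, -0.171], [-0.252, -0.183], [-0.261, -0.066]] [np.float64(0.096), np.float64(0.115), np.float64(0.097), np.float64(0.117)]
stop w [0.6282 0.2481] ang -0.068 fence [[-0.0888  0.2597]] corn [[-0.089, 0.273], [-0.089, 0.246]] [np.float64(0.026), np.float64(0.026)]
stopin w [0.6706 0.2329] ang -1.616 fence [[-0.0453  0.2478]] corn [[-0.002, 0.249], [-0.089, 0.246]] [np.float64(0.087), np.float64(0.087)]Traceback (most recent call last):
  File "<stdin>", line 12, in <module>
  File "<stdin>", line 7, in rep
IndexError: index 1 is out of bounds for axis 0 with size 1
```

```bash
python3 -m crank '[[0,0,-0.07,0.42,-1,0,0.3],[0,0,-0.07,0.42,-1,0,0.3],[0,0,-0.07,0.42,-1,0,0.3],[0,0,-0.07,0.42,-1,0,0.3],[0,0,-0.07,0.42,-1,0,0.3],[0,0,-0.07,0.42,-1,0,0.3],[0,0,-0.07,0.42,-1,0,0.3],[0,0,-0.07,0.42,-1,0,0.3],[0,0,-0.07,0.42,-1,0,0.3],[0,0,-0.07,0.42,-1,0,0.3]]'
python3 -m crank '[[0,0,0,0.42,-1,0,0.3],[0,0,0,0.42,-1,0,0.3],[0,0,0,0.42,-1,0,0.3],[0,0,0,0.42,-1,0,0.3],[0,0,0,0.42,-1,0,0.3],[0,0,0,0.42,-1,0,0.3],[0,0,0,0.42,-1,0,0.3],[0,0,0,0.42,-1,0,0.3],[0,0,0,0.42,-1,0,0.3],[0,0,0,0,0,0,0.3]]'
```

```text
clock: 0.98
tcp_pos: [0.3039, 0.3675, 0.2052]
orientation: [-0.0, 0.182, 0.983, -0.0]
contact_force: [0.0, 0.6, 0.8]
width: 0.703
finger_force: 0.0
clock: 1.82
tcp_pos: [0.3994, 0.1409, 0.2054]
orientation: [0.0, 0.185, 0.983, -0.001]
contact_force: [0.2, 0.2, 0.1]
width: 0.697
finger_force: 0.0
```

```bash
python3 -m crank '[[0,0,0,0.1,-0.35,-0.7,0.3],[0,0,0,0.1,-0.35,-0.9,0.3],[0,0,0,0.1,-0.34,-0.9,0.3],[0,0,0,0,0,-0.9,0.3],[0,0,0,0,0,-0.9,0.3],[0,0,0,0,0,-0.9,0.3],[0,0,0,0,0,-0.9,0.3],[0,0,0,0,0,-0.9,0.3],[0,0,0,0,0,-0.7,0.3],[0,0,0,0,0,0,0.3]]'
python3 - <<'E'
from h import *
im=ctrl.snapshot("top")
cv2.imwrite("pics/c1.png",cv2.resize(im[105:225,160:350],None,fx=4,fy=4,interpolation=cv2.INTER_CUBIC))
print(ctrl.state()["tcp_pos"])
E
```

```text
clock: 2.65
tcp_pos: [0.4022, 0.1183, 0.0096]
orientation: [-0.004, 0.182, 0.983, -0.001]
contact_force: [0.1, -0.1, -0.3]
width: 0.7
finger_force: 0.0
[0.40370748 0.11834492 0.01142541]
```

View pics/c1.png

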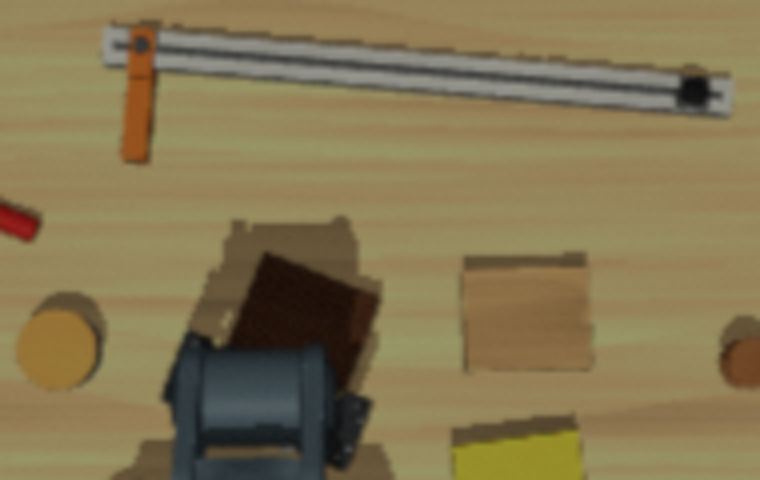

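```bash
python3 -m crank '[[0,0,0,0.16,-0.06,0,0.3],[0,0,0,0.16,-0.06,0,0.3],[0,0,0,0.16,-0.06,0,0.3],[0,0,0,0.15,-0.06,0,0.3],[0,0,0,0.12,-0.05,0,0.3],[0,0,0,0.12,-0.05,0,0.3],[0,0,0,0.12,-0.05,0,0.3],[0,0,0,0.12,-0.05,0,0.3],[0,0,0,0.12,-0.04,0,0.3],[0,0,0,0.12,-0.04,0,0.3]]'
python3 -m crank '[[0,0,0.185,0.19,-0.056,0,0.3],[0,0,0.185,0.19,-0.056,0,0.3],[0,0,0.185,0.19,-0.056,0,0.3],[0,0,0.185,0.19,-0.056,0,0.3],[0,0,0.185,0.19,-0.056,0,0.3],[0,0,0.185,0.19,-0.056,0,0.3],[0,0,0.185,0.19,-0.056,0,0.3],[0,0,0.185,0.19,-0.056,0,0.3],[0,0,0.185,0.19,-0.056,0,0.3],[0,0,0.185,0.19,-0.056,0,0.3]]'
python3 -m crank '[[0,0,0.185,0.19,-0.056,0,0.3],[0,0,0.185,0.19,-0.056,0,0.3],[0,0,0.185,0.19,-0.056,0,0.3],[0,0,0.185,0.19,-0.056,0,0.3],[0,0,0.185,0.19,-0.056,0,0.3],[0,0,0.185,0.19,-0.056,0,0.3],[0,0,0.185,0.19,-0.056,0,0.3],[0,0,0.185,0.19,-0.056,0,0.3],[0,0,0.185,0.19,-0.056,0,0.3],[0,0,0.185,0.19,-0.056,0,0.3]]'
python3 - <<'E'
from h import *
im=ctrl.snapshot("top")
cv2.imwrite("pics/c2.png",cv2.resize(im[105:225,160:350],None,fx=4,fy=4,interpolation=cv2.INTER_CUBIC))
print(ctrl.state()["tcp_pos"])
E
```

```text
clock: 3.53
tcp_pos: [0.4381, 0.1052, 0.0129]
orientation: [-0.002, 0.182, 0.983, 0.0]
contact_force: [-6.3, 2.5, 6.7]
width: 0.7
finger_force: 3.5
clock: 4.37
tcp_pos: [0.4875, 0.0907, 0.0129]
orientation: [0.0, 0.108, 0.994, -0.0]
contact_force: [-1.7, -0.9, -0.9]
width: 0.701
finger_force: 0.8
clock: 5.2
tcp_pos: [0.535, 0.0767, 0.0129]
orientation: [-0.0, 0.035, 0.999, -0.0]
contact_force: [-1.7, -0.7, -0.6]
width: 0.7
finger_force: 0.9
[0.5360162  0.07643594 0.01323664]
```

View pics/c2.png

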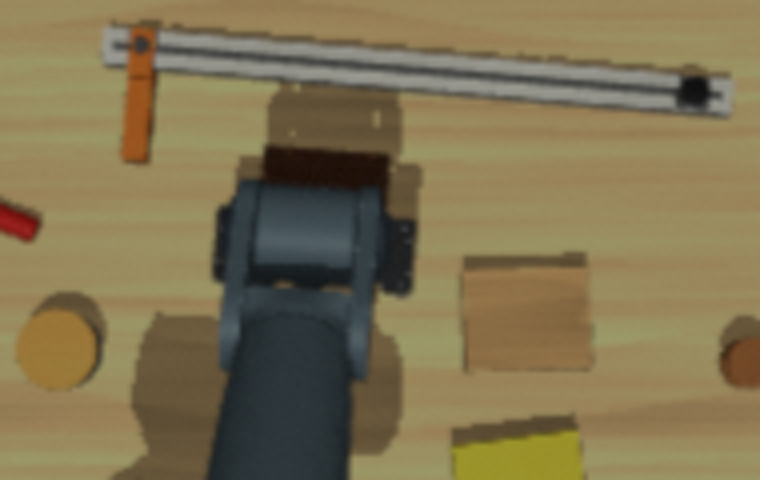

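```bash
python3 -m crank '[[0,0,0,0.23,-0.017,0,0.3],[0,0,0,0.23,-0.017,0,0.3],[0,0,0,0.23,-0.017,0,0.3],[0,0,0,0.23,-0.017,0,0.3],[0,0,0,0.23,-0.017,0,0.3],[0,0,0,0.23,-0.017,0,0.3],[0,0,0,0.23,-0.017,0,0.3],[0,0,0,0.23,-0.017,0,0.3],[0,0,0,0.23,-0.017,0,0.3],[0,0,0,0.2,-0.015,0,0.3]]'
python3 -m crank '[[0,0,0,0.03,-0.002,0,0.3],[0,0,0,0.03,-0.002,0,0.3],[0,0,0,0.03,-0.002,0,0.3],[0,0,0,0.03,-0.002,0,0.3],[0,0,0,0.03,-0.002,0,0.3],[0,0,0,0.03,-0.002,0,0.3],[0,0,0,0.03,-0.002,0,0.3],[0,0,0,0.03,-0.002,0,0.3],[0,0,0,0.03,-0.002,0,0.3],[0,0,0,0,0,0,0.3]]'
```

```text
clock: 6.08
tcp_pos: [0.5919, 0.0726, 0.013]
orientation: [0.0, 0.035, 0.999, 0.0]
contact_force: [-5.4, 0.4, 3.3]
width: 0.695
finger_force: 2.2
clock: 6.92
tcp_pos: [0.5975, 0.0724, 0.0131]
orientation: [-0.001, 0.035, 0.999, 0.0]
contact_force: [-4.6, 0.1, 3.5]
width: 0.702
finger_force: 2.5
```

```bash
python3 -m crank '[[0,0,0,0.03,-0.002,0,0.3],[0,0,0,0.03,-0.002,0,0.3],[0,0,0,0.03,-0.002,0,0.3],[0,0,0,0.03,-0.002,0,0.3],[0,0,0,0.03,-0.002,0,0.3],[0,0,0,0.03,-0.002,0,0.3],[0,0,0,0,0,0,0.3],[0,0,0,0,0,0,0.3],[0,0,0,0,0,0,0.3],[0,0,0,0,0,0,0.3]]'
```

```text
clock: 7.75
tcp_pos: [0.6003, 0.0722, 0.0131]
orientation: [-0.003, 0.035, 0.999, 0.0]
contact_force: [-10.5, 0.6, 10.1]
width: 0.7
finger_force: 5.7
```

```bash
python3 -m crank '[[0,0,0,-0.25,0.02,0,0.3],[0,0,0,-0.25,0.02,0,0.3],[0,0,0,-0.25,0.02,0,0.3],[0,0,0,-0.25,0.02,0,0.3],[0,0,0,0,0,0.6,1],[0,0,0,0,0,0.6,1],[0,0,0,0,0,0.6,1],[0,0,0,0,0,0.6,1],[0,0,0,0,0,0.6,1],[0,0,0,0,0,0.6,1]]' 10
python3 -m crank '[[0,0,0,0.1,-0.58,0,1],[0,0,0,0.1,-0.58,0,1],[0,0,0,0.4,-0.58,0,1],[0,0,0,0.4,-0.58,0,1],[0,0,0,0.4,-0.5,0,1],[0,0,0,0.4,-0.5,0,1],[0,0,0,0.4,-0.5,0,1],[0,0,0,0.4,-0.5,0,1],[0,0,0,0.3,0,0,1],[0,0,0,0,0,0,1]]'
python3 - <<'E'
from h import *
im=ctrl.snapshot("top")
cv2.imwrite("pics/c3.png",cv2.resize(im[105:225,160:350],None,fx=4,fy=4,interpolation=cv2.INTER_CUBIC))
print(ctrl.state()["tcp_pos"])
E
```

```text
clock: 8.58
tcp_pos: [0.5773, 0.0739, 0.1037]
orientation: [0.0, 0.035, 0.999, 0.0]
contact_force: [0.6, -0.6, 0.3]
width: 0.31
finger_force: 0.0
clock: 9.42
tcp_pos: [0.6512, -0.0357, 0.1019]
orientation: [-0.0, 0.036, 0.999, 0.0]
contact_force: [-0.9, -0.6, 0.5]
width: 0.004
finger_force: 0.0
[ 0.65032645 -0.03480732  0.10192161]
```

View pics/c3.png

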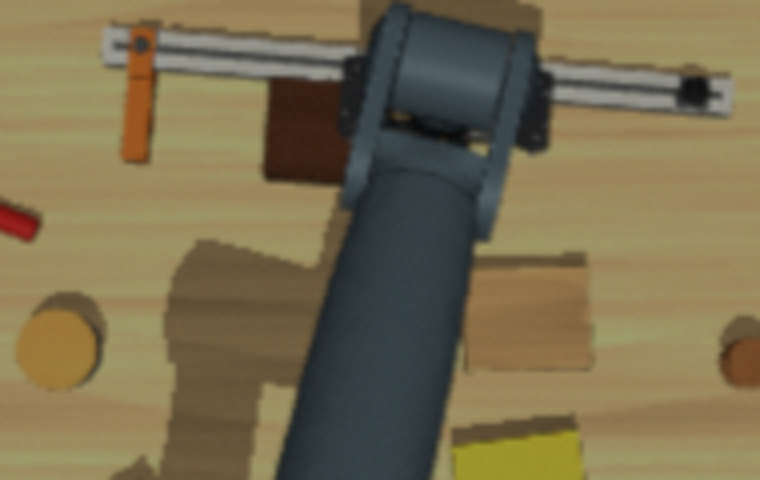

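The walnut is against the fence, with its left top corners at (267,80) and (264,178). The maple hasn't moved.

```bash
python3 - <<'E'
from h import *
o=np.array([.69717,-.01758]);x=np.array([.99717,-.07514]);y=np.array([.07514,.99717])
p=w([(267,80),(264,178)],.04);print(np.c_[(p-o)@x,(p-o)@y].round(4))
T=np.array([.6503,-.0348]);print((T-o)@x,(T-o)@y)
E
```

```text
[[-0.0029  0.142 ]
 [-0.0956  0.1373]]
-0.04544344709999997 -0.020693079199999995
```

```bash
python3 -m crank '[[0,0,0,0,0,-0.6,1],[0,0,0,0,0,-0.6,1],[0,0,0,0,0,-0.6,1],[0,0,0,0,0,-0.6,1],[0,0,0,0,0,-0.6,1],[0,0,0,0,0,-0.56,1],[0,0,0,0.018,0.24,0,1],[0,0,0,0.018,0.24,0,1],[0,0,0,0.018,0.24,0,1],[0,0,0,0.015,0.2,0,1]]'
python3 -m crank '[[0,0,0,0.015,0.2,0,1],[0,0,0,0.015,0.2,0,1],[0,0,0,0.015,0.2,0,1],[0,0,0,0.015,0.2,0,1],[0,0,0,0.015,0.2,0,1],[0,0,0,0.015,0.2,0,1],[0,0,0,0.015,0.2,0,1],[0,0,0,0.015,0.2,0,1],[0,0,0,0.015,0.2,0,1],[0,0,0,0.015,0.2,0,1]]'
python3 -m crank '[[0,0,0,0.015,0.2,0,1],[0,0,0,0.015,0.2,0,1],[0,0,0,0.015,0.2,0,1],[0,0,0,0.015,0.2,0,1],[0,0,0,0.015,0.2,0,1],[0,0,0,0.015,0.2,0,1],[0,0,0,0.015,0.2,0,1],[0,0,0,0.015,0.2,0,1],[0,0,0,0.015,0.2,0,1],[0,0,0,0.015,0.2,0,1]]'
```

```text
clock: 10.3
tcp_pos: [0.6528, -0.0103, 0.0151]
orientation: [0.001, 0.035, 0.999, -0.0]
contact_force: [0.8, 0.4, 0.2]
width: 0.006
finger_force: 0.0
clock: 11.13
tcp_pos: [0.6564, 0.0382, 0.0151]
orientation: [0.001, 0.035, 0.999, -0.001]
contact_force: [-1.1, -4.9, 3.3]
width: 0.006
finger_force: 2.6
clock: 11.97
tcp_pos: [0.6602, 0.0883, 0.0151]
orientation: [0.001, 0.035, 0.999, -0.001]
contact_force: [0.7, -5.8, 3.0]
width: 0.004
finger_force: 2.7
```

```bash
python3 -m crank '[[0,0,0,0.012,0.16,0,1],[0,0,0,0.01,0.14,0,1],[0,0,0,0.004,0.05,0,1],[0,0,0,0.003,0.04,0,1],[0,0,0,0.003,0.04,0,1],[0,0,0,0.003,0.04,0,1],[0,0,0,0.002,0.03,0,1],[0,0,0,0.002,0.03,0,1],[0,0,0,0.002,0.02,0,1],[0,0,0,0,0,0,1]]'
```

```text
clock: 12.8
tcp_pos: [0.6612, 0.1019, 0.0151]
orientation: [0.001, 0.035, 0.999, -0.001]
contact_force: [-0.3, -5.5, 5.9]
width: 0.004
finger_force: 2.8
```

```bash
python3 -m crank '[[0,0,0,0.002,0.03,0,1],[0,0,0,0.002,0.03,0,1],[0,0,0,0.002,0.03,0,1],[0,0,0,0.002,0.03,0,1],[0,0,0,0.002,0.02,0,1],[0,0,0,0,0,0,1],[0,0,0,0,0,0,1],[0,0,0,0,0,0,1],[0,0,0,0,0,0,1],[0,0,0,0,0,0,1]]'
python3 - <<'E'
from h import *
im=ctrl.snapshot("top")
cv2.imwrite("pics/c4.png",cv2.resize(im[105:165,170:270],None,fx=8,fy=8,interpolation=cv2.INTER_CUBIC))
print(ctrl.state()["contact_force"])
E
```

```text
clock: 13.63
tcp_pos: [0.6614, 0.1054, 0.0151]
orientation: [0.001, 0.035, 0.999, -0.001]
contact_force: [-0.5, -5.6, 4.5]
width: 0.004
finger_force: 2.7
[-0.10911991 -5.76749866  4.74194152]
```

View pics/c4.png

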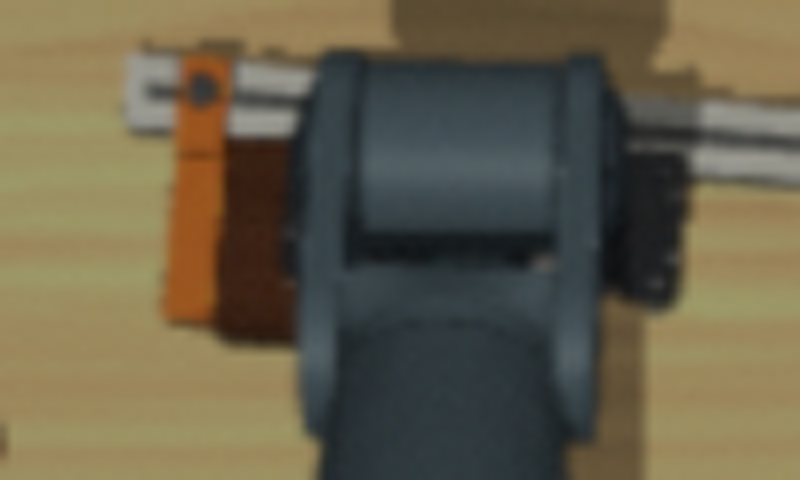

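The walnut's left end looks touching the stop at about (220,240). The force hasn't risen yet, so I'll keep pushing slowly until it does.

```bash
python3 -m crank '[[0,0,0,0.002,0.03,0,1],[0,0,0,0.002,0.03,0,1],[0,0,0,0.002,0.03,0,1],[0,0,0,0.001,0.02,0,1],[0,0,0,0,0,0,1],[0,0,0,0,0,0,1],[0,0,0,0,0,0,1],[0,0,0,0,0,0,1],[0,0,0,0,0,0,1],[0,0,0,0,0,0,1]]'
```

```text
clock: 14.52
tcp_pos: [0.6615, 0.1064, 0.0151]
orientation: [0.001, 0.035, 0.999, -0.002]
contact_force: [-1.3, -10.6, 5.4]
width: 0.007
finger_force: 5.7
```

```bash
python3 -m crank '[[0,0,0,0.002,0.03,0,1],[0,0,0,0.002,0.03,0,1],[0,0,0,0.002,0.03,0,1],[0,0,0,0.002,0.03,0,1],[0,0,0,0.002,0.03,0,1],[0,0,0,0.002,0.03,0,1],[0,0,0,0,0,0,1],[0,0,0,0,0,0,1],[0,0,0,0,0,0,1],[0,0,0,0,0,0,1]]'
```

```text
clock: 15.35
tcp_pos: [0.6612, 0.1065, 0.0152]
orientation: [-0.001, 0.035, 0.999, -0.006]
contact_force: [-4.7, -25.3, 8.5]
width: 0.006
finger_force: 12.8
```

```bash
python3 -m crank '[[0,0,0,-0.01,-0.15,0,1],[0,0,0,-0.02,-0.25,0,1],[0,0,0,-0.02,-0.25,0,1],[0,0,0,-0.02,-0.25,0,1],[0,0,0,-0.01,-0.2,0,1],[0,0,0,0,0,0.7,1],[0,0,0,0,0,0.7,1],[0,0,0,0,0,0.7,1],[0,0,0,0,0,0.7,1],[0,0,0,0,0,0.6,1]]'
python3 -m crank '[[0,0,0,-0.4,0.4,0,1],[0,0,0,-0.4,0.4,0,1],[0,0,0,-0.4,0.4,0,1],[0,0,0,-0.4,0.4,0,1],[0,0,0,-0.4,0.4,0,0.3],[0,0,0,-0.4,0.4,0,0.3],[0,0,0,-0.4,0.4,0,0.3],[0,0,0,-0.4,0.4,0,0.3],[0,0,0,0,0.4,0,0.3],[0,0,0,0,0,0,0.3]]'
```

```text
clock: 16.18
tcp_pos: [0.6591, 0.0862, 0.1001]
orientation: [0.0, 0.035, 0.999, 0.0]
contact_force: [0.7, -0.4, 0.1]
width: 0.008
finger_force: 0.0
clock: 17.02
tcp_pos: [0.5785, 0.1778, 0.0991]
orientation: [0.0, 0.034, 0.999, 0.0]
contact_force: [0.9, -0.5, -0.3]
width: 0.394
finger_force: 0.0
```

```bash
python3 -m crank '[[0,0,0,0,0,-0.6,0.3],[0,0,0,0,0,-0.7,0.3],[0,0,0,0,0,-0.7,0.3],[0,0,0,0,0,-0.7,0.3],[0,0,0,0,0,-0.7,0.3],[0,0,0,0.2,-0.015,0,0.3],[0,0,0,0.2,-0.015,0,0.3],[0,0,0,0.2,-0.015,0,0.3],[0,0,0,0.2,-0.015,0,0.3],[0,0,0,0.1,-0.008,0,0.3]]'
python3 -m crank '[[0,0,0,0.06,-0.004,0,0.3],[0,0,0,0.06,-0.004,0,0.3],[0,0,0,0.06,-0.004,0,0.3],[0,0,0,0.06,-0.004,0,0.3],[0,0,0,0.04,-0.003,0,0.3],[0,0,0,0.04,-0.003,0,0.3],[0,0,0,0,0,0,0.3],[0,0,0,0,0,0,0.3],[0,0,0,0,0,0,0.3],[0,0,0,0,0,0,0.3]]'
```

```text
clock: 17.85
tcp_pos: [0.6037, 0.1742, 0.0156]
orientation: [0.002, 0.036, 0.999, 0.0]
contact_force: [0.2, -0.3, 0.5]
width: 0.699
finger_force: 0.0
clock: 18.68
tcp_pos: [0.6079, 0.1738, 0.0138]
orientation: [-0.002, 0.036, 0.999, -0.0]
contact_force: [-5.7, 0.2, 5.6]
width: 0.701
finger_force: 2.9
```

```bash
python3 -m crank '[[0,0,0,0.03,-0.002,0,0.3],[0,0,0,0.03,-0.002,0,0.3],[0,0,0,0.03,-0.002,0,0.3],[0,0,0,0.03,-0.002,0,0.3],[0,0,0,0.03,-0.002,0,0.3],[0,0,0,0.03,-0.002,0,0.3],[0,0,0,0,0,0,0.3],[0,0,0,0,0,0,0.3],[0,0,0,0,0,0,0.3],[0,0,0,0,0,0,0.3]]'
```

```text
clock: 19.52
tcp_pos: [0.6083, 0.1736, 0.0138]
orientation: [-0.007, 0.035, 0.999, -0.001]
contact_force: [-20.2, -1.5, 17.8]
width: 0.702
finger_force: 10.1
```

```bash
python3 -m crank '[[0,0,0,-0.15,0.01,0,0.3],[0,0,0,-0.25,0.02,0,0.3],[0,0,0,-0.3,0.02,0,0.3],[0,0,0,-0.3,0.02,0,0.3],[0,0,0,-0.3,0.02,0,0.3],[0,0,0,0,0,0.8,0.3],[0,0,0,0,0,1,0.3],[0,0,0,0,0,1,0.3],[0,0,0,0,0,1,0.3],[0,0,0,0,0,1,0.3]]'
python3 -m crank '[[0,0,0,-0.5,-0.5,0.9,0.3],[0,0,0,-0.5,-0.9,0.9,0.3],[0,0,0,-0.5,-1,0.9,0.3],[0,0,0,-0.5,-1,0,0.3],[0,0,0,-0.5,-1,0,0.3],[0,0,0,-0.5,-1,0,0.3],[0,0,0,-0.5,-1,0,0.3],[0,0,0,-0.5,-1,0,0.3],[0,0,0,-0.4,-0.8,0,0.3],[0,0,0,0,0,0,0.3]]'
python3 - <<'E'
from h import *
im=ctrl.snapshot("top");s=ctrl.snapshot("side")
a=cv2.resize(im[105:180,170:270],None,fx=6,fy=6,interpolation=cv2.INTER_CUBIC)
cv2.imwrite("pics/c5.png",a)
cv2.imwrite("pics/s5.png",s)
cv2.imwrite("pics/s5c.png",cv2.resize(s[110:240,150:350],None,fx=4,fy=4,interpolation=cv2.INTER_CUBIC))
print(ctrl.state()["contact_force"])
E
```

```text
clock: 20.35
tcp_pos: [0.5809, 0.1756, 0.135]
orientation: [-0.0, 0.035, 0.999, -0.0]
contact_force: [0.3, -0.8, -0.2]
width: 0.7
finger_force: 0.0
clock: 21.18
tcp_pos: [0.47, -0.0316, 0.2012]
orientation: [0.0, 0.037, 0.999, -0.0]
contact_force: [-0.2, 0.1, 0.0]
width: 0.698
finger_force: 0.0
[-0.03898909  0.23849766  0.54419421]
```

View pics/c5.png

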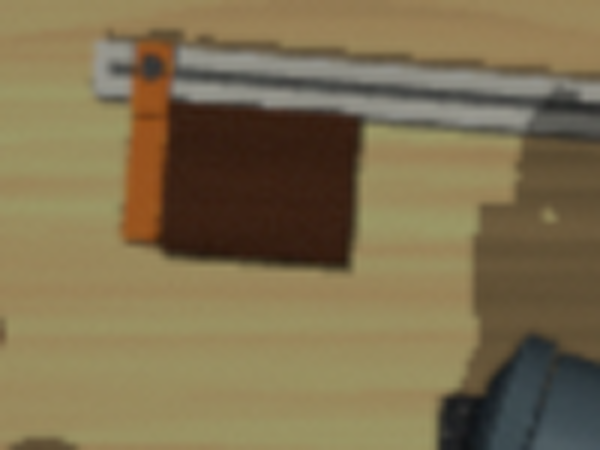

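View pics/s5c.png

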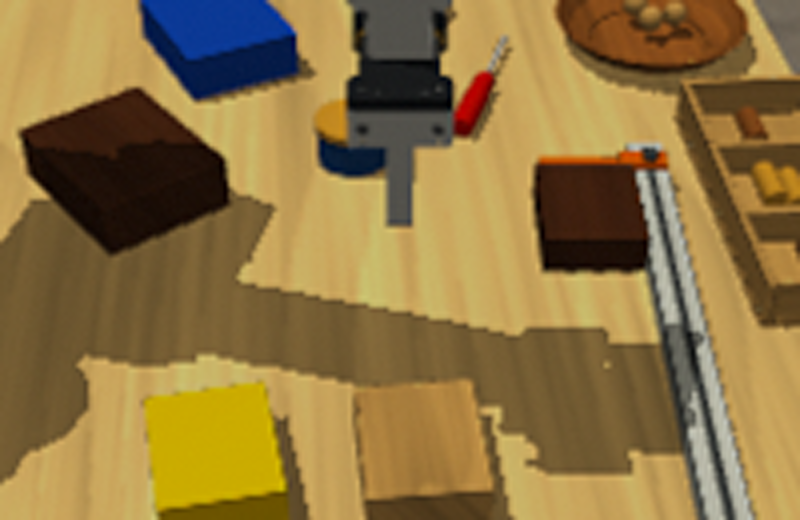

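In the top view the walnut's far edge, (169,100)–(362,117), lies along the fence. Its left end at (167,180) meets the stop. The side view shows no gap either, the maple and tin are undisturbed, and the gripper is clear of everything.

```bash
python3 -c "
from station import ctrl
print(ctrl.finish_job())"
```

```text
the job is handed in; nothing more can be done
None
```

I pushed the walnut blank into the corner, with one long side against the fence and its left end against the stop. No gap shows at either in the final pictures, the arm is clear of everything, and the job was handed in at about 21 s.

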